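# Trace the bird pattern's edge with the stylus

### The arm

A 7-joint arm with a two-finger parallel gripper is mounted at the origin on the work surface. World frame = base frame: x ahead of the robot, y to its left, z up, the work surface at z = 0. Lengths are in m, angles in rad, forces in N, time in s.
With the tool pointing down it reaches from about 0.425 to 0.875 m from the base axis. Payload 4.7 kg.
Tool frame: the origin (TCP) lies on the centre line of the jaws, within the pads' length; the fingertips stand arm.tips_ahead ahead of it and the grasp point (between the pads) lies 11 mm behind it (arm.tips_ahead is the distance from the TCP to the fingertips, in m); z points along the fingers, y is the direction in which the jaws open and shut (so a half turn about z gives the same grasp; the last joint's range is limited). The gripper opens to 85 mm and grips with 20 to 120 N. Pads are 22 mm wide; open, the fingers measure 114 mm over their backs; the gripper's body (76 mm by 85 mm) begins 54 mm behind the grasp point. The pads swing forward as they close: fully open they stand 13 mm farther back than shut.
Start: joints at [1.199, 0.321, -0.07, 1.45, 0.023, 1.371, -0.057], TCP at [0.245, -0.602, 0.239] pointing down, gripper open.
Joint ranges: [-2.86, 2.86], [-0.3, 2.09], [-1.38, 1.24], [0.06, 2.45], [-1.56, 4.7], [0.09, 2.05], [-2.69, 2.69]. Speed limits (rad/s): [2.57, 2.57, 3.14, 3.14, 3.14, 3.14, 3.14].

### API

Orientations are given as a rotation vector (axis times angle).
In Python, from station import arm gives the robot as it stands.
- The arm moves only by the tool arm_command, never from a script. Its argument "motion" is a list of rows, each an object with "delta_pos": the shift along the world's x, y, z in m, a list of three; "rot": the turn, a rotation vector about the world's x, y, z in rad, a list of three; "hand": the opening, from 0 (shut) to 1 (fully open). A call has 1 to 12 rows; each row is the pose to reach, as a shift and turn from the pose commanded when the call began; what a row does not reach only later rows make up. A row lasts 1/10 s, in which the tool goes at most 50 mm and 8.59 degrees, less where a joint would pass 70% of its speed; a pose out of reach is approached as far as the arm can. A call with a gripper value outside its range is refused whole. The fingers move at their own pace and stop on an object; "grip_force" is the grip in N (left out, the last holds). Time passes only in rows, so rows that repeat a pose let the fingers close. It gives the time, the measured TCP pose, the force and the opening at its end, in the units of the state.
- arm.observe(): the state, without advancing time (a new reading comes with each control period).
- arm.read_camera(name): name is "scene" or "top"; returns the picture (480x640x3 uint8, red, green, blue); there is no depth.
- arm.get_calibration(name): a dict with "fx", "fy", "cx", "cy" (pixels), "origin" and "orientation" of the camera in the world. Camera axes: x right, y up, looking along -z (the intrinsics and any distortion apply to the point x, -y, -z); pixel columns grow to the right and rows downward; lengths in m; the calibration is good to about 2 mm. A picture is of the moment at which its call begins. get_calibration takes no time and is no camera call.
- arm.hand_in(): hands the job in, once; it reports no verdict.
The state is a dict: "t": time; "q": joint angles; "dq": joint speeds; "joint_efforts": joint torques, N m; "tool_pos": TCP position; "tcp_rot": TCP orientation; "contact_force": force on the tool from outside, world axes, zero at the start; "wrist_torque": the same for the moment, N m; "gripper_width": opening from 0.0 (shut) to 1.0 (fully open).
Only numpy, scipy, OpenCV 4.12 (cv2) and the standard library are available. Lean on these libraries where they do the work, as an engineer would, in place of code of your own. Each camera call takes 0.05 s, during which the arm holds its last target. There are 200 camera calls.

### The job

Take the stylus out of its stand, set its rod against the wavy edge of the pine pattern at the head end (the short bump), and trace the whole edge to the tail end in one unbroken pass, lightly but always pushing the sprung pattern back a little; the pattern is not clamped quite where it is measured, so feel your way, and never press with more than about 10 N. Only go down to the edge and come away from it beyond the bumps, on the last 20 mm at either end, and let only the stylus touch the fixture. Then put the stylus back upright in its stand, fully home, let go, and leave the carvings, jar and knife where they are.

Things in the scene. Friction and masses are not known exactly. Their poses are not given: they have to be found in the camera images.
- base: Tracing fixture: dark steel plate fixed to the bench, 140 x 250 x 10 mm, carrying a pine pattern board on a sprung slide. Origin on the bench, mid length, under the edge's reference line (plate x -25 to +115 mm). x points from the robot's side into the pattern, y along the edge to its head end (robot's left), z up. Nothing on it is over 46 mm high; before the edge is only the plate.
- pivot (a point): Swivel pin, 30 mm along x and 100 mm along y of the base, 18 mm up. The slide sits on an aluminium arm locked about this pin at an unknown angle, up to 0.1 rad either way, so THE REAL EDGE IS NOT at its nominal place: up to 2.5 mm off (+x or -x) at the head end, growing evenly to 18 mm at the tail end, and up to 5 mm along y. Feel for it and follow it; the arm does not turn.
- edge_ref (a point): Middle of the nominal edge's reference line, 28 mm above base origin, base axes (fixed to the base, not to the board). Nominal edge (y: x) from here, mm: -80: -2.6, -70: -5.2, -60: -9.0, -50: -13.2, -40: -16.7, -30: -18.0, -20: -16.7, -10: -13.2, 0: -9.1, 10: -6.0, 20: -5.8, 30: -9.0, 40: -12.1, 50: -10.7, 60: -5.9, 70: -1.9, 80: -0.4; smooth between.
- head_end (a point): Nominal edge of the pattern 10 mm before its end at the head side (base y +75 mm), mid thickness (28 mm up). The board is 170 mm long (y -85 to +85), 18 to 38 mm above the bench; its edge faces -x: a bird's outline, short head bump at +y, neck hollow, longer back bump, tail at -y
- tail_end (a point): Nominal edge of the pattern 10 mm before its end at the tail side (base y -75 mm), 28 mm up; the real edge is up to 18 mm off here. Friction of stylus on edge is about 0.6, slopes reach about 28 degrees
- pattern (a joint): how far the pattern is pushed back along its slide (about base x), m; 0 = free. Spring 3.5 N per mm (0.001 = 3.5 N), damping 0.35 N per mm/s, stop at 12 mm, springs back by itself; rigid along y. Noisy by about 1 mm
- stylus: Tracing stylus, loose, 90 g: an upright steel rod 8 mm in diameter and 40 mm long, with a dark wooden square handle above it, 22 x 22 mm, 65 mm long (105 mm overall). Origin at the centre of the rod's lower end, z along the rod up to the handle, x and y square to the handle's faces. It starts standing in the stand, shoulder of the handle on the stand's top, handle reaching from 45 to 110 mm above the bench
- stylus_tip (a point): centre of the lower end of the stylus's rod (the stylus's origin)
- stand: wooden block fixed to the bench, 70 x 70 x 45 mm, with one upright hole 13 mm wide and 42 mm deep in the middle of its top, for the stylus rod (tip 5 mm above the bench when home); origin at the centre of its underside. It is at the left or at the right of the fixture
- jar: squat amber glass jar with a steel lid, 60 mm across, 70 mm tall; stands in the left or right place that the stand does not occupy; origin under its middle; to be left alone
- pig: carved pale wooden pig, 100 mm long, 75 mm tall; origin under its middle; to be left alone
- elephant: carved brown wooden elephant, 130 mm long, 90 mm tall; origin under its middle; to be left alone
- swan: carved pale wooden swan, 75 mm wide, 140 mm tall; origin under its middle; to be left alone
- bird: carved pale wooden bird, 55 mm wide, 75 mm tall; origin under its middle; to be left alone
- fish: roughed-out pale wooden fish, lying, 105 mm long, 26 mm tall; origin under its middle; to be left alone
- knife: carving knife lying flat, 150 mm long, 16 mm tall; origin under its middle; to be left alone
Things that resemble listed ones, but are neither listed nor needed, are in the scene too. Leave any blue or purple look-alike of the stand alone.

How it is judged:
By the outcome, as a careful person would: the job done as asked, in the order asked, and still so for the second after the job is handed in, with the robot touching nothing.
It also fails if it takes over 72 s, if anything falls off the work surface, if the arm or the gripper's body presses on something with over 40 N, if the wrist force passes 120 N, or if a joint passes its speed limit or range.

## Working session

There is one attempt and no reset: what is moved stays moved. The work goes in short steps, Python scripts to look and compute and a tool call to move; the robot and the scene stay as the last step left them, time stands still between calls to the robot, and variables do not carry over. Pictures are saved under pics/ and viewed, about 8 in all and at most 12, crops included, and the job is handed in when it is done.

Besides the shell and the picture viewer there is one more tool, called after "Emit:" in YAML: its name, and indented under it one key for each argument. arm_command: Moves the arm, as the interface text tells. Its arguments: {"type":"object","properties":{"motion":{"type":"array"},"grip_force":{"type":"number"}},"required":["motion"]}

```bash
ls; mkdir -p pics; python3 - <<'E'
from station import arm
import cv2
for n in("scene","top"):
    cv2.imwrite(f"pics/{n}0.png",cv2.cvtColor(arm.read_camera(n),cv2.COLOR_RGB2BGR)); print(n,arm.get_calibration(n))
print(arm.observe()); print([a for a in dir(arm) if a[0]!='_'], arm.tips_ahead)
E
```

```text
pics
scene {'fx': 485.06299181652895, 'fy': 485.06299181652895, 'cx': 322.59004999576655, 'cy': 249.1364075555406, 'origin': array([1.37383854, 0.63895491, 0.83005466]), 'orientation': array([0.502902  , 0.99936347, 1.9917798 ])}
top {'fx': 433.2107029861029, 'fy': 433.2107029861029, 'cx': 313.7398240271057, 'cy': 238.36355154005352, 'origin': array([0.50268943, 0.02515634, 0.93382845]), 'orientation': array([ 0.09142905, -0.03455501, -1.54921713])}
{'t': 0.1, 'q': array([ 1.19910179,  0.32173598, -0.07011854,  1.4515528 ,  0.02264768,
        1.37082123, -0.05690198]), 'dq': array([ 2.73920033e-04, -1.10441590e-03,  1.88080277e-04, -2.27965407e-03,
        5.63849670e-05,  4.67943467e-04, -1.92346911e-03]), 'joint_efforts': array([ 3.20324143e-04, -4.94876432e+01, -3.83559214e-01, -3.15211093e+01,
        1.29952302e-02,  7.49069732e-03, -3.53969483e-05]), 'tool_pos': array([ 0.24437377, -0.6018015 ,  0.23834163]), 'tcp_rot': array([-3.08166777e+00, -6.02037618e-01,  7.20648933e-04]), 'contact_force': array([-0.20127489, -0.6103245 , -0.48263207]), 'wrist_torque': array([-0.03789566, -0.00176784,  0.04865215]), 'gripper_width': 0.9966119205170828}
['Unreachable', 'get_calibration', 'hand_in', 'observe', 'read_camera', 'tips_ahead'] 0.008
```

View pics/scene0.png

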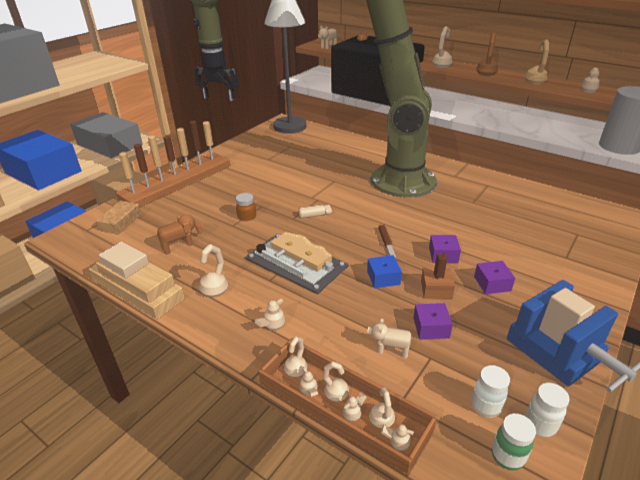

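View pics/top0.png

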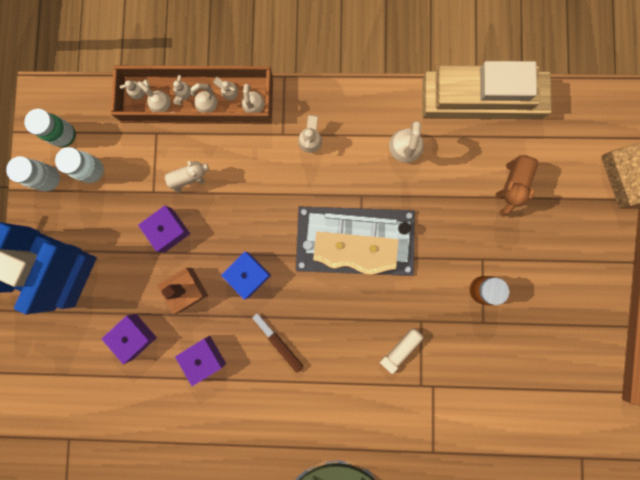

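The brown wooden block with the stylus stands at top (183,291) and scene (438,280). The purple blocks at top (163,229), (129,338), (200,360) and the blue one at (245,275) are look-alikes without a stylus. The brown one fits the description, and the jar at (490,291) is on the other side of the fixture. I'll enlarge both areas.

```bash
cat > h.py <<'E'
import numpy as np, cv2
from scipy.spatial.transform import Rotation as R
from station import arm
def px2w(n,u,v,z):
    c=arm.get_calibration(n); d=np.array([(u-c['cx'])/c['fx'],-(v-c['cy'])/c['fy'],-1.])
    d=R.from_rotvec(c['orientation']).apply(d); o=np.array(c['origin']); return o+d*(z-o[2])/d[2]
def w2px(n,p):
    c=arm.get_calibration(n); q=R.from_rotvec(c['orientation']).inv().apply(np.array(p)-c['origin'])
    return np.array([c['cx']+c['fx']*q[0]/-q[2], c['cy']-c['fy']*q[1]/-q[2]])
E
python3 - <<'E'
import cv2,numpy as np
t=cv2.imread('pics/top0.png'); s=cv2.imread('pics/scene0.png')
a=cv2.resize(t[200:285,290:425],None,fx=5.9,fy=5.9,interpolation=cv2.INTER_CUBIC); print(a.shape)
cv2.imwrite('pics/c1.png',a)
b=cv2.resize(t[260:320,150:212],(400,387),interpolation=cv2.INTER_CUBIC)
c=cv2.resize(s[245:305,410:472],(400,387),interpolation=cv2.INTER_CUBIC)
cv2.imwrite('pics/c2.png',np.hstack([b,c]))
E
```

```text
(502, 796, 3)
```

View pics/c1.png

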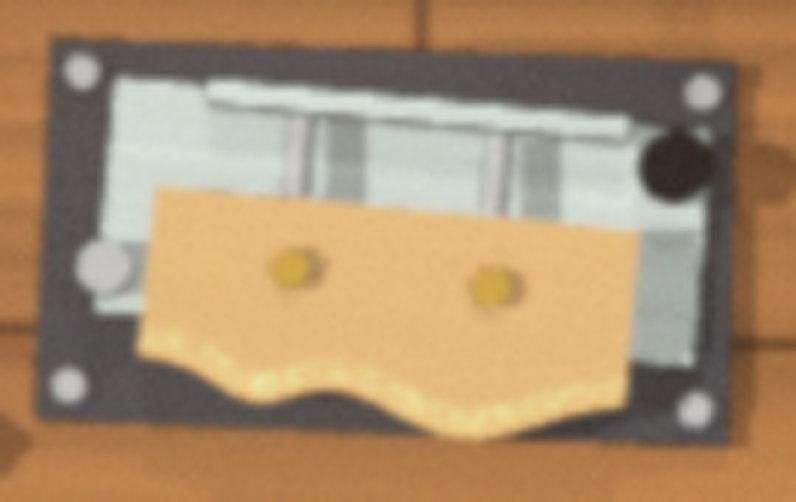

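View pics/c2.png

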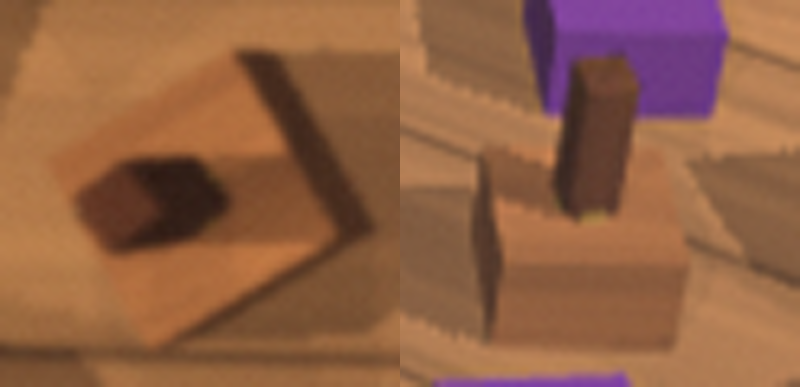

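Left in c2: the brown stand has top corners (50,160), (238,50), (338,235) and (152,347). The dark square handle is centred near (118,207). It is confirmed as the stand. In c1 the board is visibly rotated, with the tail (right) swung towards the robot. Plate corners are (52,38), (735,62), (733,443), (38,418).

```bash
cat >> h.py <<'E'
NY=np.arange(-80,81,10)*1e-3
NX=np.array([-2.6,-5.2,-9,-13.2,-16.7,-18,-16.7,-13.2,-9.1,-6,-5.8,-9,-12.1,-10.7,-5.9,-1.9,-.4])*1e-3
E
python3 - <<'E'
from h import *
np.set_printoptions(precision=4,suppress=True)
f=lambda l,z:np.array([px2w('top',290+(u+.5)/5.9-.5,200+(v+.5)/5.9-.5,z) for u,v in l])
P=f([(52,38),(735,62),(733,443),(38,418)],.01); print('plate',P)
ctr=P.mean(0); ey=(P[0]+P[3]-P[1]-P[2])[:2]; yaw=np.arctan2(-ey[0],ey[1])
ex=(P[0]+P[1]-P[2]-P[3])[:2]; print('yaw',yaw,np.arctan2(ex[1],ex[0]),'len',np.linalg.norm(ey)/2,np.linalg.norm(ex)/2)
X=np.array([np.cos(yaw),np.sin(yaw)]);Y=np.array([-X[1],X[0]])
O=ctr[:2]-.045*X; print('origin',O)
B=f([(155,187),(638,231),(137,355),(630,407),(255,403),(325,392),(465,438)],.038)
b=np.c_[(B[:,:2]-O)@X,(B[:,:2]-O)@Y]*1e3; print('board in base mm\n',b)
print('board angle', np.arctan2(b[1,0]-b[0,0],b[0,1]-b[1,1]))
print('pin',[((f([(103,268)],.03)[0,:2]-O)@A) for A in(X,Y)])
s=400/62; g=lambda l,z:np.array([px2w('top',150+(u+.5)/s-.5,260+(v+.5)/s-.5,z) for u,v in l])
S=g([(50,160),(238,50),(338,235),(152,347)],.045); print('stand',S,S.mean(0))
H=g([(75,205),(130,160),(160,207),(112,252)],.11); print('handle',H,H.mean(0))
for Q in(S,H):
  for i in range(4): d=Q[(i+1)%4]-Q[i]; print(np.degrees(np.arctan2(d[1],d[0]))%90,np.linalg.norm(d))
# check from scene
t=lambda u,v,z:px2w('scene',410+(u-400+.5)/s-.5,245+(v+.5)/s-.5,z)
print('scene handle top',t(606,73,.11),'stand', t(576,206,.045))
E
```

```text
plate [[ 0.6462  0.0942  0.01  ]
 [ 0.6415 -0.1536  0.01  ]
 [ 0.5041 -0.1533  0.01  ]
 [ 0.5076  0.0958  0.01  ]]
yaw -0.016550172903186278 -0.0068214373369181805 len 0.24848086138144002 0.13799810664937484
origin [ 0.5298 -0.0285]
board in base mm
 [[ 58.248   83.8852]
 [ 48.7246 -85.4484]
 [ -1.0823  87.9413]
 [-12.7249 -84.0932]
 [-16.2873  46.0665]
 [-11.5294  21.7991]
 [-25.6575 -27.3147]]
board angle -0.05618137936305302
pin [np.float64(0.029525783104871264), np.float64(0.10150496057423641)]
stand [[0.4724 0.3798 0.045 ]
 [0.5089 0.3205 0.045 ]
 [0.4508 0.2856 0.045 ]
 [0.414  0.3439 0.045 ]] [0.4615 0.3325 0.045 ]
handle [[0.4615 0.3457 0.11  ]
 [0.4752 0.3298 0.11  ]
 [0.4615 0.3202 0.11  ]
 [0.448  0.3339 0.11  ]] [0.4615 0.3324 0.11  ]
31.585146977279827 0.06963400749720221
31.006020843712832 0.06779558588602423
32.26879931693725 0.06892369855315512
31.61017508143583 0.06861450627481806
40.698202460837116 0.020926700591584888
35.36536027038875 0.01672356219550905
44.61921293942976 0.019310322698386635
41.040182199952895 0.017971957702219064
scene handle top [0.4618 0.3366 0.11  ] stand [0.4633 0.3342 0.045 ]
```

Emit:
arm_command:
  motion:
    - {"delta_pos": [0.031,0.036,0],"rot": [0,0,0.08],"hand": 1}
    - {"delta_pos": [0.061,0.072,0],"rot": [0,0,0.16],"hand": 1}
    - {"delta_pos": [0.092,0.107,0],"rot": [0,0,0.24],"hand": 1}
    - {"delta_pos": [0.122,0.143,0],"rot": [0,0,0.32],"hand": 1}
    - {"delta_pos": [0.153,0.179,0],"rot": [0,0,0.4],"hand": 1}
    - {"delta_pos": [0.183,0.215,0],"rot": [0,0,0.48],"hand": 1}
    - {"delta_pos": [0.214,0.25,0],"rot": [0,0,0.56],"hand": 1}
    - {"delta_pos": [0.244,0.286,0],"rot": [0,0,0.64],"hand": 1}
    - {"delta_pos": [0.275,0.322,0],"rot": [0,0,0.72],"hand": 1}
    - {"delta_pos": [0.287,0.368,0],"rot": [0,0,0.8],"hand": 1}
    - {"delta_pos": [0.298,0.414,0],"rot": [0,0,0.88],"hand": 1}
    - {"delta_pos": [0.31,0.46,0],"rot": [0,0,0.96],"hand": 1}

```text
t: 1.3
tool_pos: [0.5545, -0.1403, 0.2389]
tcp_rot: [-2.453, -1.962, 0.001]
contact_force: [0.3, -0.1, -0.6]
gripper_width: 0.997
```

Emit:
arm_command:
  motion:
    - {"delta_pos": [0.002,0.047,0],"rot": [0,0,0.09],"hand": 1}
    - {"delta_pos": [0.002,0.094,0],"rot": [0,0,0.18],"hand": 1}
    - {"delta_pos": [0,0.141,0],"rot": [0,0,0.27],"hand": 1}
    - {"delta_pos": [-0.01,0.187,0],"rot": [0,0,0.36],"hand": 1}
    - {"delta_pos": [-0.02,0.233,0],"rot": [0,0,0.45],"hand": 1}
    - {"delta_pos": [-0.03,0.279,0],"rot": [0,0,0.54],"hand": 1}
    - {"delta_pos": [-0.042,0.325,0],"rot": [0,0,0.63],"hand": 1}
    - {"delta_pos": [-0.055,0.37,-0.01],"rot": [0,0,0.72],"hand": 1}
    - {"delta_pos": [-0.07,0.41,-0.02],"rot": [0,0,0.81],"hand": 1}
    - {"delta_pos": [-0.083,0.445,-0.03],"rot": [0,0,0.9],"hand": 1}
    - {"delta_pos": [-0.093,0.475,-0.04],"rot": [0,0,0.9],"hand": 1}
    - {"delta_pos": [-0.093,0.475,-0.05],"rot": [0,0,0.9],"hand": 1}

```text
t: 2.5
tool_pos: [0.4579, 0.3381, 0.189]
tcp_rot: [-1.347, -2.835, -0.003]
contact_force: [-0.6, -0.2, 0.2]
gripper_width: 0.997
```

```bash
python3 - <<'E'
from h import *
t=cv2.cvtColor(arm.read_camera('scene'),cv2.COLOR_RGB2BGR); 
s=arm.observe(); print(s['tool_pos'],s['tcp_rot'],s['contact_force'])
a=cv2.resize(t[180:310,360:510],(750,650)[:2],interpolation=cv2.INTER_CUBIC)[:600]
cv2.imwrite('pics/s1.png',a)
E
```

```text
[0.45891163 0.33449533 0.18698838] [-1.35193335e+00 -2.83272609e+00  2.82327746e-03] [-1.18198117 -0.91643484 -1.43707484]
```

View pics/s1.png

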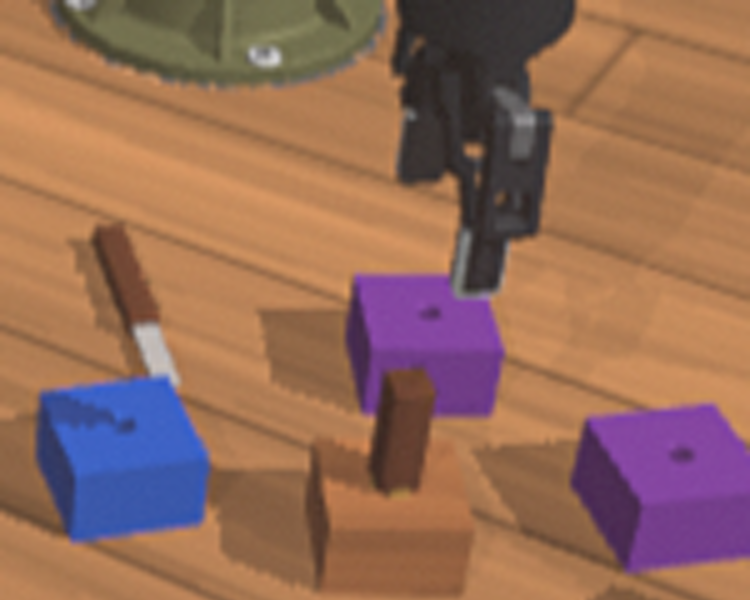

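The stylus stands alone in the brown stand at (405,430), and the open gripper is above it. I'll descend and grip.

Emit:
arm_command:
  motion:
    - {"delta_pos": [0,0,-0.03],"rot": [0,0,0],"hand": 1}
    - {"delta_pos": [0,0,-0.06],"rot": [0,0,0],"hand": 1}
    - {"delta_pos": [0,0,-0.09],"rot": [0,0,0],"hand": 1}
    - {"delta_pos": [0,0,-0.11],"rot": [0,0,0],"hand": 1}
    - {"delta_pos": [0,0,-0.12],"rot": [0,0,0],"hand": 1}
    - {"delta_pos": [0,0,-0.126],"rot": [0,0,0],"hand": 1}
    - {"delta_pos": [0,0,-0.126],"rot": [0,0,0],"hand": 1}

```text
t: 3.25
tool_pos: [0.4619, 0.3322, 0.0633]
tcp_rot: [1.362, 2.831, -0.001]
contact_force: [-0.4, 0.4, 0.4]
gripper_width: 0.999
```

Emit:
arm_command:
  motion:
    - {"delta_pos": [0,0,0],"rot": [0,0,0],"hand": 0.5}
    - {"delta_pos": [0,0,0],"rot": [0,0,0],"hand": 0.35}
    - {"delta_pos": [0,0,0],"rot": [0,0,0],"hand": 0.3}
    - {"delta_pos": [0,0,0],"rot": [0,0,0],"hand": 0.2}
    - {"delta_pos": [0,0,0],"rot": [0,0,0],"hand": 0}
    - {"delta_pos": [0,0,0],"rot": [0,0,0],"hand": 0}
    - {"delta_pos": [0,0,0],"rot": [0,0,0],"hand": 0}
    - {"delta_pos": [0,0,0],"rot": [0,0,0],"hand": 0}
    - {"delta_pos": [0,0,0],"rot": [0,0,0],"hand": 0}
    - {"delta_pos": [0,0,0],"rot": [0,0,0],"hand": 0}
  grip_force: 40

```text
t: 4.25
tool_pos: [0.4619, 0.333, 0.0638]
tcp_rot: [1.36, 2.831, 0.001]
contact_force: [-0.7, -0.6, 5.2]
gripper_width: 0.251
```

Emit:
arm_command:
  motion:
    - {"delta_pos": [0,0,0],"rot": [0,0,0],"hand": 0}
    - {"delta_pos": [0,0,0.01],"rot": [0,0,0],"hand": 0}
    - {"delta_pos": [0,0,0.035],"rot": [0,0,0],"hand": 0}
    - {"delta_pos": [0,0,0.07],"rot": [0,0,0],"hand": 0}
    - {"delta_pos": [0,0,0.1],"rot": [0,0,0],"hand": 0}
    - {"delta_pos": [0.007,-0.04,0.1],"rot": [0,0,-0.1],"hand": 0}
    - {"delta_pos": [0.014,-0.08,0.1],"rot": [0,0,-0.2],"hand": 0}
    - {"delta_pos": [0.021,-0.12,0.1],"rot": [0,0,-0.3],"hand": 0}
    - {"delta_pos": [0.028,-0.16,0.1],"rot": [0,0,-0.4],"hand": 0}
    - {"delta_pos": [0.035,-0.2,0.1],"rot": [0,0,-0.5],"hand": 0}
    - {"delta_pos": [0.042,-0.24,0.1],"rot": [0,0,-0.6],"hand": 0}
    - {"delta_pos": [0.049,-0.285,0.1],"rot": [0,0,-0.6],"hand": 0}
  grip_force: 90

```text
t: 5.45
tool_pos: [0.5102, 0.0469, 0.1635]
tcp_rot: [-2.137, -2.302, -0.0]
contact_force: [1.1, -0.4, -1.2]
gripper_width: 0.243
```

Emit:
arm_command:
  motion:
    - {"delta_pos": [0,0,0],"rot": [0,0,0],"hand": 0}
    - {"delta_pos": [0,0,0],"rot": [0,0,0],"hand": 0}

```text
t: 5.65
tool_pos: [0.5103, 0.0465, 0.1631]
tcp_rot: [-2.14, -2.299, 0.0]
contact_force: [-0.2, 1.4, -0.5]
gripper_width: 0.248
```

```bash
python3 - <<'E'
from h import *
S=[]
for i in range(4):
    t=arm.read_camera('scene') if i<2 else arm.read_camera('top'); s=arm.observe(); S.append(np.r_[s['tool_pos'],s['contact_force']])
    if i==1: sc=t
print(np.round(S,4),s['tcp_rot'],s['gripper_width'])
a=cv2.cvtColor(np.hstack([cv2.resize(sc[170:300,230:360],(400,400),interpolation=cv2.INTER_CUBIC),cv2.resize(t[180:310,270:400],(400,400),interpolation=cv2.INTER_CUBIC)]),cv2.COLOR_RGB2BGR)
cv2.imwrite('pics/s2.png',a)
E
```

```text
[[ 0.5102  0.0481  0.1633 -0.0084 -0.1028 -1.2759]
 [ 0.5102  0.049   0.1633  0.6968  1.0923  0.5202]
 [ 0.5102  0.0494  0.1633 -0.0506  0.7415 -0.6662]
 [ 0.5102  0.0494  0.1634  0.5711  0.3187 -1.6985]] [-2.13315014e+00 -2.30590089e+00 -3.92620587e-04] 0.24610847049447301
```

View pics/s2.png

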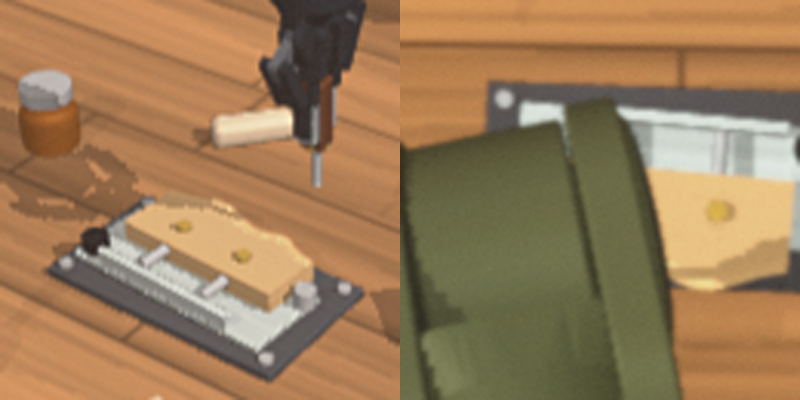

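The stylus is held upright, with its rod tip at crop (318,186) in front of the head end. I'll go down in front of the edge and creep towards it.

Emit:
arm_command:
  motion:
    - {"delta_pos": [0,0,-0.03],"rot": [0,0,0],"hand": 0}
    - {"delta_pos": [0,0,-0.06],"rot": [0,0,0],"hand": 0}
    - {"delta_pos": [0,0,-0.08],"rot": [0,0,0],"hand": 0}
    - {"delta_pos": [0,0,-0.089],"rot": [0,0,0],"hand": 0}
    - {"delta_pos": [0,0,-0.089],"rot": [0,0,0],"hand": 0}
    - {"delta_pos": [0.004,0,-0.089],"rot": [0,0,0],"hand": 0}
    - {"delta_pos": [0.008,0,-0.089],"rot": [0,0,0],"hand": 0}
    - {"delta_pos": [0.009,0,-0.089],"rot": [0,0,0],"hand": 0}
    - {"delta_pos": [0.01,0,-0.089],"rot": [0,0,0],"hand": 0}
    - {"delta_pos": [0.01,0,-0.089],"rot": [0,0,0],"hand": 0}

```text
t: 6.85
tool_pos: [0.5209, 0.0477, 0.0747]
tcp_rot: [2.136, 2.303, 0.001]
contact_force: [0.1, -0.3, -1.0]
gripper_width: 0.249
```

```bash
cat > f.py <<'E'
from h import *
import sys
k=int(sys.argv[1]) if len(sys.argv)>1 else 4
S=[]
for i in range(k):
    im=arm.read_camera('scene'); s=arm.observe(); S.append(np.r_[s['tool_pos']*1e3,s['contact_force'],s['wrist_torque']])
S=np.array(S); print(round(s['t'],2),'pos',np.round(S.mean(0)[:3],1),'F',np.round(S.mean(0)[3:6],2),'sd',np.round(S.std(0)[3:6],1),'T',np.round(S.mean(0)[6:],2))
cv2.imwrite('pics/last.png',cv2.cvtColor(im,cv2.COLOR_RGB2BGR))
E
python3 f.py 6
python3 -c "
from h import *
from h import arm
print(w2px('scene',[.5109,.0478,.105]))"
```

```text
7.15 pos [520.5  47.7  74.4] F [ 0.23  0.3  -1.  ] sd [0.6 0.3 0.5] T [-0.03 -0.   -0.01]
[330.74974377 228.98411381]
```

Emit:
arm_command:
  motion:
    - {"delta_pos": [0.0005,0,0],"rot": [0,0,0],"hand": 0}
    - {"delta_pos": [0.001,0,0],"rot": [0,0,0],"hand": 0}
    - {"delta_pos": [0.0015,0,0],"rot": [0,0,0],"hand": 0}
    - {"delta_pos": [0.002,0,0],"rot": [0,0,0],"hand": 0}
    - {"delta_pos": [0.0025,0,0],"rot": [0,0,0],"hand": 0}
    - {"delta_pos": [0.003,0,0],"rot": [0,0,0],"hand": 0}

```text
t: 7.75
tool_pos: [0.5236, 0.0478, 0.0743]
tcp_rot: [2.136, 2.303, 0.0]
contact_force: [0.9, -0.2, -1.6]
gripper_width: 0.249
```

```bash
python3 f.py 4
```

```text
7.95 pos [523.6  47.8  74.3] F [ 0.07 -0.33 -1.46] sd [0.5 0.5 0.4] T [ 0.01 -0.    0.01]
```

Emit:
arm_command:
  motion:
    - {"delta_pos": [0.0005,0,0],"rot": [0,0,0],"hand": 0}
    - {"delta_pos": [0.001,0,0],"rot": [0,0,0],"hand": 0}
    - {"delta_pos": [0.0015,0,0],"rot": [0,0,0],"hand": 0}

```text
t: 8.25
tool_pos: [0.5245, 0.0478, 0.0742]
tcp_rot: [-2.136, -2.303, 0.002]
contact_force: [-1.5, 0.5, -0.1]
gripper_width: 0.249
```

```bash
python3 f.py 4
```

```text
8.45 pos [524.6  47.8  74.2] F [-2.25  0.13 -0.09] sd [0.2 0.5 0.1] T [-0.01  0.55  0.02]
```

Contact was made at TCP x = 524.0 mm, as the picture predicted. I'll compute the path of the rod's centre along the pictured edge, anchored at this contact.

```bash
cat >> h.py <<'E'
from scipy.interpolate import CubicSpline
def path(theta=-.057,yaw=-.015,anchor=(.5240,.0478),O=(.5298,-.0285)):
    y=np.linspace(-.085,.085,681); x=CubicSpline(NY,NX)(y); e=np.c_[x,y]
    t=np.gradient(e,axis=0); n=np.c_[-t[:,1],t[:,0]]; n/=np.linalg.norm(n,axis=1)[:,None]
    n*=-np.sign(n[:,:1])
    c=e+.004*n; p=np.array([.03,.1]); rot=lambda a:np.array([[np.cos(a),-np.sin(a)],[np.sin(a),np.cos(a)]])
    c=(c-p)@rot(theta).T+p; w=c@rot(yaw).T+O
    f=lambda Y:np.interp(Y,w[:,1],w[:,0])
    return (lambda Y:f(Y)-f(anchor[1])+anchor[0]), f(anchor[1])-anchor[0], w[[0,-1],1]
E
python3 - <<'E'
from h import *
f,d,e=path(); print('mismatch',d*1e3,'ends y',e)
Y=np.arange(47.8,-112,-4); print(*[f"{y:.1f}:{f(y/1e3)*1e3:.2f}" for y in Y])
E
```

```text
mismatch 0.5419239550495947 ends y [-0.11116988  0.05786469]
47.8:524.00 43.8:522.64 39.8:520.83 35.8:518.65 31.8:516.23 27.8:513.93 23.8:512.11 19.8:510.93 15.8:510.44 11.8:510.67 7.8:511.51 3.8:512.69 -0.2:513.94 -4.2:514.95 -8.2:515.41 -12.2:515.13 -16.2:514.19 -20.2:512.73 -24.2:510.94 -28.2:508.98 -32.2:506.96 -36.2:505.00 -40.2:503.20 -44.2:501.69 -48.2:500.56 -52.2:499.82 -56.2:499.46 -60.2:499.49 -64.2:499.88 -68.2:500.63 -72.2:501.67 -76.2:502.91 -80.2:504.24 -84.2:505.61 -88.2:506.94 -92.2:508.21 -96.2:509.34 -100.2:510.29 -104.2:511.02 -108.2:511.45
```

Emit:
arm_command:
  motion:
    - {"delta_pos": [0.0005,0,0],"rot": [0,0,0],"hand": 0}
    - {"delta_pos": [0.001,0,0],"rot": [0,0,0],"hand": 0}
    - {"delta_pos": [0.0012,0.001,0],"rot": [0,0,0],"hand": 0}
    - {"delta_pos": [0.0014,0.002,0],"rot": [0,0,0],"hand": 0}
    - {"delta_pos": [0.0016,0.003,0],"rot": [0,0,0],"hand": 0}
    - {"delta_pos": [0.0018,0.004,0],"rot": [0,0,0],"hand": 0}
    - {"delta_pos": [0.0018,0.004,0],"rot": [0,0,0],"hand": 0}

```text
t: 9.15
tool_pos: [0.5263, 0.0516, 0.0739]
tcp_rot: [-2.136, -2.303, 0.002]
contact_force: [-5.2, -2.0, -1.2]
gripper_width: 0.245
```

```bash
python3 f.py 3; python3 -c "
from h import *
f,_,_=path()
for y in np.arange(51.8,30,-2): print(y, round(f(y/1e3)*1e3+2.45,2),end='; ')"
```

```text
9.3 pos [526.3  51.6  73.9] F [-5.06 -1.54 -1.64] sd [0.6 0.1 0.8] T [-0.39  1.25 -0.01]
51.8 527.28; 49.8 526.93; 47.8 526.45; 45.8 525.83; 43.8 525.09; 41.8 524.24; 39.8 523.28; 37.8 522.23; 35.8 521.1; 33.8 519.9; 31.799999999999997 518.68;
```

Emit:
arm_command:
  motion:
    - {"delta_pos": [-0.0004,-0.001,0],"rot": [0,0,0],"hand": 0}
    - {"delta_pos": [-0.0007,-0.002,0],"rot": [0,0,0],"hand": 0}
    - {"delta_pos": [-0.0009,-0.003,0],"rot": [0,0,0],"hand": 0}
    - {"delta_pos": [-0.00115,-0.004,0],"rot": [0,0,0],"hand": 0}
    - {"delta_pos": [-0.00145,-0.005,0],"rot": [0,0,0],"hand": 0}
    - {"delta_pos": [-0.00175,-0.006,0],"rot": [0,0,0],"hand": 0}
    - {"delta_pos": [-0.0021,-0.007,0],"rot": [0,0,0],"hand": 0}
    - {"delta_pos": [-0.0025,-0.008,0],"rot": [0,0,0],"hand": 0}
    - {"delta_pos": [-0.0029,-0.009,0],"rot": [0,0,0],"hand": 0}
    - {"delta_pos": [-0.00335,-0.01,0],"rot": [0,0,0],"hand": 0}

```text
t: 10.3
tool_pos: [0.5242, 0.0439, 0.0749]
tcp_rot: [-2.135, -2.304, -0.005]
contact_force: [-3.5, 3.8, -1.3]
gripper_width: 0.248
```

```bash
cat >> f.py <<'E'
# propose next rows: args: n, cmd_x, cmd_y (mm), anchor-corrected c (mm), step
if len(sys.argv)>2:
    cx,cy,c,n=map(float,sys.argv[2:6]); f,_,_=path(); st=float(sys.argv[6]) if len(sys.argv)>6 else 1
    m=S.mean(0); edge=m[0]+m[3]/3.5
    print('edge at y=%.1f: meas %.2f model %.2f; lag cmd-meas x %.2f'%(m[1],edge,f(m[1]/1e3)*1e3,cx-m[0]))
    for i in range(int(n)+1): y=cy-i*st; print('%.1f:%.2f'%(-i*st,f(y/1e3)*1e3+c-cx),end=' ')
E
python3 f.py 3 523.95 41.8 2.15 12
```

```text
10.45 pos [524.1  43.6  74.9] F [-4.14  4.18 -1.07] sd [0.7 0.4 0.1] T [1.01 1.   0.01]
edge at y=43.6: meas 522.90 model 522.58; lag cmd-meas x -0.13
0.0:-0.01 -1.0:-0.48 -2.0:-0.97 -3.0:-1.48 -4.0:-2.02 -5.0:-2.57 -6.0:-3.15 -7.0:-3.75 -8.0:-4.35 -9.0:-4.96 -10.0:-5.57 -11.0:-6.17 -12.0:-6.76
```

Emit:
arm_command:
  motion:
    - {"delta_pos": [-0.00045,-0.001,0],"rot": [0,0,0],"hand": 0}
    - {"delta_pos": [-0.0009,-0.002,0],"rot": [0,0,0],"hand": 0}
    - {"delta_pos": [-0.00135,-0.003,0],"rot": [0,0,0],"hand": 0}
    - {"delta_pos": [-0.0018,-0.004,0],"rot": [0,0,0],"hand": 0}
    - {"delta_pos": [-0.0023,-0.005,0],"rot": [0,0,0],"hand": 0}
    - {"delta_pos": [-0.00285,-0.006,0],"rot": [0,0,0],"hand": 0}
    - {"delta_pos": [-0.0034,-0.007,0],"rot": [0,0,0],"hand": 0}
    - {"delta_pos": [-0.004,-0.008,0],"rot": [0,0,0],"hand": 0}

```text
t: 11.25
tool_pos: [0.5206, 0.0364, 0.0751]
tcp_rot: [-2.135, -2.305, -0.007]
contact_force: [-3.3, 5.9, -1.2]
gripper_width: 0.247
```

```bash
python3 f.py 3 519.95 33.8 2.5 12
```

```text
11.4 pos [520.5  36.2  75.1] F [-3.38  4.54 -1.06] sd [0.6 0.3 0.3] T [1.29 0.86 0.03]
edge at y=36.2: meas 519.52 model 518.86; lag cmd-meas x -0.53
0.0:-0.00 -1.0:-0.61 -2.0:-1.22 -3.0:-1.82 -4.0:-2.41 -5.0:-2.98 -6.0:-3.52 -7.0:-4.03 -8.0:-4.51 -9.0:-4.94 -10.0:-5.34 -11.0:-5.70 -12.0:-6.02
```

Emit:
arm_command:
  motion:
    - {"delta_pos": [-0.0006,-0.001,0],"rot": [0,0,0],"hand": 0}
    - {"delta_pos": [-0.0012,-0.002,0],"rot": [0,0,0],"hand": 0}
    - {"delta_pos": [-0.0018,-0.003,0],"rot": [0,0,0],"hand": 0}
    - {"delta_pos": [-0.0024,-0.004,0],"rot": [0,0,0],"hand": 0}
    - {"delta_pos": [-0.003,-0.005,0],"rot": [0,0,0],"hand": 0}
    - {"delta_pos": [-0.0036,-0.006,0],"rot": [0,0,0],"hand": 0}
    - {"delta_pos": [-0.0042,-0.007,0],"rot": [0,0,0],"hand": 0}
    - {"delta_pos": [-0.0047,-0.008,0],"rot": [0,0,0],"hand": 0}
    - {"delta_pos": [-0.0052,-0.009,0],"rot": [0,0,0],"hand": 0}
    - {"delta_pos": [-0.0056,-0.01,0],"rot": [0,0,0],"hand": 0}

```text
t: 12.4
tool_pos: [0.5149, 0.0265, 0.0751]
tcp_rot: [-2.134, -2.304, -0.007]
contact_force: [-3.0, 6.3, 0.1]
gripper_width: 0.246
```

```bash
python3 f.py 3 514.35 23.8 2.2 12
```

```text
12.55 pos [514.8  26.4  75.1] F [-3.42  5.07 -0.89] sd [0.5 0.5 0.2] T [1.4  0.93 0.03]
edge at y=26.4: meas 513.87 model 513.23; lag cmd-meas x -0.49
0.0:-0.04 -1.0:-0.40 -2.0:-0.72 -3.0:-0.99 -4.0:-1.22 -5.0:-1.41 -6.0:-1.55 -7.0:-1.66 -8.0:-1.71 -9.0:-1.72 -10.0:-1.69 -11.0:-1.60 -12.0:-1.48
```

Emit:
arm_command:
  motion:
    - {"delta_pos": [-0.0004,-0.001,0],"rot": [0,0,0],"hand": 0}
    - {"delta_pos": [-0.0007,-0.002,0],"rot": [0,0,0],"hand": 0}
    - {"delta_pos": [-0.001,-0.003,0],"rot": [0,0,0],"hand": 0}
    - {"delta_pos": [-0.0013,-0.004,0],"rot": [0,0,0],"hand": 0}
    - {"delta_pos": [-0.0015,-0.005,0],"rot": [0,0,0],"hand": 0}
    - {"delta_pos": [-0.0017,-0.006,0],"rot": [0,0,0],"hand": 0}
    - {"delta_pos": [-0.0018,-0.007,0],"rot": [0,0,0],"hand": 0}
    - {"delta_pos": [-0.0019,-0.008,0],"rot": [0,0,0],"hand": 0}

```text
t: 13.35
tool_pos: [0.5122, 0.0176, 0.0747]
tcp_rot: [-2.135, -2.304, -0.003]
contact_force: [-4.8, 4.4, -1.2]
gripper_width: 0.246
```

```bash
python3 f.py 3 512.45 15.8 2.1 12
```

```text
13.5 pos [512.1  17.4  74.7] F [-4.67  3.68 -0.07] sd [0.2 0.2 0.1] T [0.99 1.26 0.02]
edge at y=17.4: meas 510.79 model 510.55; lag cmd-meas x 0.33
0.0:0.09 -1.0:0.08 -2.0:0.11 -3.0:0.20 -4.0:0.32 -5.0:0.48 -6.0:0.68 -7.0:0.90 -8.0:1.16 -9.0:1.43 -10.0:1.72 -11.0:2.03 -12.0:2.34
```

Emit:
arm_command:
  motion:
    - {"delta_pos": [-0.0002,-0.001,0],"rot": [0,0,0],"hand": 0}
    - {"delta_pos": [-0.0002,-0.002,0],"rot": [0,0,0],"hand": 0}
    - {"delta_pos": [-0.0001,-0.003,0],"rot": [0,0,0],"hand": 0}
    - {"delta_pos": [0.0001,-0.004,0],"rot": [0,0,0],"hand": 0}
    - {"delta_pos": [0.0003,-0.005,0],"rot": [0,0,0],"hand": 0}
    - {"delta_pos": [0.0005,-0.006,0],"rot": [0,0,0],"hand": 0}
    - {"delta_pos": [0.0007,-0.007,0],"rot": [0,0,0],"hand": 0}
    - {"delta_pos": [0.001,-0.008,0],"rot": [0,0,0],"hand": 0}
    - {"delta_pos": [0.0012,-0.009,0],"rot": [0,0,0],"hand": 0}
    - {"delta_pos": [0.0015,-0.01,0],"rot": [0,0,0],"hand": 0}

```text
t: 14.5
tool_pos: [0.5133, 0.0061, 0.0745]
tcp_rot: [-2.136, -2.303, 0.0]
contact_force: [-5.2, 0.7, -1.8]
gripper_width: 0.245
```

```bash
python3 f.py 3 513.95 5.8 2.1 12
```

```text
14.65 pos [513.4   5.7  74.5] F [-4.6   1.06 -0.88] sd [0.3 0.3 0.4] T [0.24 1.26 0.03]
edge at y=5.7: meas 512.05 model 512.09; lag cmd-meas x 0.59
0.0:0.22 -1.0:0.53 -2.0:0.84 -3.0:1.16 -4.0:1.48 -5.0:1.79 -6.0:2.09 -7.0:2.37 -8.0:2.64 -9.0:2.88 -10.0:3.10 -11.0:3.28 -12.0:3.42
```

Emit:
arm_command:
  motion:
    - {"delta_pos": [0.0002,-0.001,0],"rot": [0,0,0],"hand": 0}
    - {"delta_pos": [0.0004,-0.002,0],"rot": [0,0,0],"hand": 0}
    - {"delta_pos": [0.0007,-0.003,0],"rot": [0,0,0],"hand": 0}
    - {"delta_pos": [0.001,-0.004,0],"rot": [0,0,0],"hand": 0}
    - {"delta_pos": [0.0013,-0.005,0],"rot": [0,0,0],"hand": 0}
    - {"delta_pos": [0.0016,-0.006,0],"rot": [0,0,0],"hand": 0}
    - {"delta_pos": [0.0019,-0.007,0],"rot": [0,0,0],"hand": 0}
    - {"delta_pos": [0.0022,-0.008,0],"rot": [0,0,0],"hand": 0}
    - {"delta_pos": [0.0024,-0.009,0],"rot": [0,0,0],"hand": 0}
    - {"delta_pos": [0.0026,-0.01,0],"rot": [0,0,0],"hand": 0}

```text
t: 15.65
tool_pos: [0.5161, -0.0041, 0.0743]
tcp_rot: [-2.136, -2.303, -0.0]
contact_force: [-4.8, 1.4, -1.6]
gripper_width: 0.245
```

```bash
python3 f.py 3 516.55 -4.2 1.8 12
```

```text
15.8 pos [516.2  -4.3  74.3] F [-4.38  1.1  -1.3 ] sd [0.3 0.5 0.5] T [0.33 1.21 0.02]
edge at y=-4.3: meas 514.90 model 514.97; lag cmd-meas x 0.40
0.0:0.20 -1.0:0.38 -2.0:0.52 -3.0:0.62 -4.0:0.66 -5.0:0.66 -6.0:0.61 -7.0:0.52 -8.0:0.38 -9.0:0.20 -10.0:-0.01 -11.0:-0.27 -12.0:-0.56
```

Emit:
arm_command:
  motion:
    - {"delta_pos": [0.0001,-0.001,0],"rot": [0,0,0],"hand": 0}
    - {"delta_pos": [0.0002,-0.002,0],"rot": [0,0,0],"hand": 0}
    - {"delta_pos": [0.0003,-0.003,0],"rot": [0,0,0],"hand": 0}
    - {"delta_pos": [0.0003,-0.004,0],"rot": [0,0,0],"hand": 0}
    - {"delta_pos": [0.0003,-0.005,0],"rot": [0,0,0],"hand": 0}
    - {"delta_pos": [0.0003,-0.006,0],"rot": [0,0,0],"hand": 0}
    - {"delta_pos": [0.0002,-0.007,0],"rot": [0,0,0],"hand": 0}
    - {"delta_pos": [0.0001,-0.008,0],"rot": [0,0,0],"hand": 0}
    - {"delta_pos": [0,-0.009,0],"rot": [0,0,0],"hand": 0}
    - {"delta_pos": [-0.0002,-0.01,0],"rot": [0,0,0],"hand": 0}

```text
t: 16.8
tool_pos: [0.5161, -0.0138, 0.0744]
tcp_rot: [-2.136, -2.303, -0.001]
contact_force: [-4.9, 3.2, -1.1]
gripper_width: 0.246
```

```bash
python3 f.py 3 516.35 -14.2 1.8 12
```

```text
16.95 pos [516.1 -13.9  74.4] F [-3.65  3.39 -0.34] sd [0.5 0.5 0.3] T [0.78 1.03 0.04]
edge at y=-13.9: meas 515.05 model 514.81; lag cmd-meas x 0.25
0.0:0.19 -1.0:-0.07 -2.0:-0.36 -3.0:-0.68 -4.0:-1.03 -5.0:-1.41 -6.0:-1.82 -7.0:-2.24 -8.0:-2.69 -9.0:-3.14 -10.0:-3.61 -11.0:-4.09 -12.0:-4.58
```

Emit:
arm_command:
  motion:
    - {"delta_pos": [-0.0002,-0.001,0],"rot": [0,0,0],"hand": 0}
    - {"delta_pos": [-0.0004,-0.002,0],"rot": [0,0,0],"hand": 0}
    - {"delta_pos": [-0.00065,-0.003,0],"rot": [0,0,0],"hand": 0}
    - {"delta_pos": [-0.00095,-0.004,0],"rot": [0,0,0],"hand": 0}
    - {"delta_pos": [-0.0013,-0.005,0],"rot": [0,0,0],"hand": 0}
    - {"delta_pos": [-0.0017,-0.006,0],"rot": [0,0,0],"hand": 0}
    - {"delta_pos": [-0.0021,-0.007,0],"rot": [0,0,0],"hand": 0}
    - {"delta_pos": [-0.0025,-0.008,0],"rot": [0,0,0],"hand": 0}
    - {"delta_pos": [-0.0029,-0.009,0],"rot": [0,0,0],"hand": 0}
    - {"delta_pos": [-0.0033,-0.01,0],"rot": [0,0,0],"hand": 0}

```text
t: 17.95
tool_pos: [0.5131, -0.0228, 0.0745]
tcp_rot: [-2.135, -2.304, -0.003]
contact_force: [-3.3, 4.5, -1.2]
gripper_width: 0.247
```

```bash
python3 f.py 3 513.05 -24.2 2.1 12
```

```text
18.1 pos [513.  -23.   74.5] F [-3.27  4.72 -1.34] sd [0.2 0.3 0.2] T [1.23 0.99 0.04]
edge at y=-23.0: meas 512.06 model 511.49; lag cmd-meas x 0.06
0.0:-0.01 -1.0:-0.49 -2.0:-0.98 -3.0:-1.48 -4.0:-1.97 -5.0:-2.48 -6.0:-2.98 -7.0:-3.48 -8.0:-3.99 -9.0:-4.49 -10.0:-4.98 -11.0:-5.47 -12.0:-5.95
```

Emit:
arm_command:
  motion:
    - {"delta_pos": [-0.0005,-0.001,0],"rot": [0,0,0],"hand": 0}
    - {"delta_pos": [-0.001,-0.002,0],"rot": [0,0,0],"hand": 0}
    - {"delta_pos": [-0.0015,-0.003,0],"rot": [0,0,0],"hand": 0}
    - {"delta_pos": [-0.0019,-0.004,0],"rot": [0,0,0],"hand": 0}
    - {"delta_pos": [-0.0024,-0.005,0],"rot": [0,0,0],"hand": 0}
    - {"delta_pos": [-0.0029,-0.006,0],"rot": [0,0,0],"hand": 0}
    - {"delta_pos": [-0.0034,-0.007,0],"rot": [0,0,0],"hand": 0}
    - {"delta_pos": [-0.0039,-0.008,0],"rot": [0,0,0],"hand": 0}
    - {"delta_pos": [-0.0044,-0.009,0],"rot": [0,0,0],"hand": 0}
    - {"delta_pos": [-0.0049,-0.01,0],"rot": [0,0,0],"hand": 0}

```text
t: 19.1
tool_pos: [0.5082, -0.0326, 0.0745]
tcp_rot: [-2.135, -2.304, -0.004]
contact_force: [-4.3, 5.2, -0.3]
gripper_width: 0.245
```

```bash
python3 f.py 3 508.15 -34.2 2.15 12
```

```text
19.25 pos [508.2 -32.8  74.6] F [-2.99  5.07 -0.88] sd [0.2 0.2 0.3] T [1.38 0.95 0.02]
edge at y=-32.8: meas 507.30 model 506.67; lag cmd-meas x -0.00
0.0:-0.03 -1.0:-0.52 -2.0:-1.00 -3.0:-1.47 -4.0:-1.93 -5.0:-2.37 -6.0:-2.80 -7.0:-3.21 -8.0:-3.60 -9.0:-3.97 -10.0:-4.31 -11.0:-4.63 -12.0:-4.92
```

Emit:
arm_command:
  motion:
    - {"delta_pos": [-0.0005,-0.001,0],"rot": [0,0,0],"hand": 0}
    - {"delta_pos": [-0.001,-0.002,0],"rot": [0,0,0],"hand": 0}
    - {"delta_pos": [-0.0014,-0.003,0],"rot": [0,0,0],"hand": 0}
    - {"delta_pos": [-0.0019,-0.004,0],"rot": [0,0,0],"hand": 0}
    - {"delta_pos": [-0.0024,-0.005,0],"rot": [0,0,0],"hand": 0}
    - {"delta_pos": [-0.0028,-0.006,0],"rot": [0,0,0],"hand": 0}
    - {"delta_pos": [-0.0032,-0.007,0],"rot": [0,0,0],"hand": 0}
    - {"delta_pos": [-0.0036,-0.008,0],"rot": [0,0,0],"hand": 0}
    - {"delta_pos": [-0.004,-0.009,0],"rot": [0,0,0],"hand": 0}
    - {"delta_pos": [-0.0044,-0.01,0],"rot": [0,0,0],"hand": 0}

```text
t: 20.25
tool_pos: [0.5036, -0.0431, 0.0745]
tcp_rot: [-2.135, -2.304, -0.002]
contact_force: [-3.3, 4.3, -0.6]
gripper_width: 0.245
```

```bash
python3 f.py 3 503.75 -44.2 2.0 12
```

```text
20.4 pos [503.5 -43.3  74.4] F [-4.29  4.28 -0.58] sd [0.1 0.4 0.3] T [1.16 1.05 0.04]
edge at y=-43.3: meas 502.27 model 501.98; lag cmd-meas x 0.26
0.0:-0.06 -1.0:-0.38 -2.0:-0.67 -3.0:-0.94 -4.0:-1.19 -5.0:-1.41 -6.0:-1.61 -7.0:-1.78 -8.0:-1.93 -9.0:-2.06 -10.0:-2.16 -11.0:-2.23 -12.0:-2.29
```

Emit:
arm_command:
  motion:
    - {"delta_pos": [-0.0004,-0.001,0],"rot": [0,0,0],"hand": 0}
    - {"delta_pos": [-0.0007,-0.002,0],"rot": [0,0,0],"hand": 0}
    - {"delta_pos": [-0.001,-0.003,0],"rot": [0,0,0],"hand": 0}
    - {"delta_pos": [-0.00125,-0.004,0],"rot": [0,0,0],"hand": 0}
    - {"delta_pos": [-0.0015,-0.005,0],"rot": [0,0,0],"hand": 0}
    - {"delta_pos": [-0.0017,-0.006,0],"rot": [0,0,0],"hand": 0}
    - {"delta_pos": [-0.0019,-0.007,0],"rot": [0,0,0],"hand": 0}
    - {"delta_pos": [-0.00205,-0.008,0],"rot": [0,0,0],"hand": 0}
    - {"delta_pos": [-0.0022,-0.009,0],"rot": [0,0,0],"hand": 0}
    - {"delta_pos": [-0.0023,-0.01,0],"rot": [0,0,0],"hand": 0}
    - {"delta_pos": [-0.0024,-0.011,0],"rot": [0,0,0],"hand": 0}
    - {"delta_pos": [-0.00245,-0.012,0],"rot": [0,0,0],"hand": 0}

```text
t: 21.6
tool_pos: [0.5007, -0.0559, 0.0743]
tcp_rot: [-2.136, -2.303, -0.0]
contact_force: [-4.6, 4.5, -0.1]
gripper_width: 0.246
```

```bash
python3 f.py 3 501.3 -56.2 1.8 12
```

```text
21.75 pos [500.7 -56.4  74.3] F [-4.1   2.85 -1.01] sd [0.2 0.4 0.4] T [0.69 1.14 0.01]
edge at y=-56.4: meas 499.54 model 499.46; lag cmd-meas x 0.58
0.0:-0.04 -1.0:-0.07 -2.0:-0.07 -3.0:-0.05 -4.0:-0.01 -5.0:0.05 -6.0:0.14 -7.0:0.25 -8.0:0.38 -9.0:0.54 -10.0:0.71 -11.0:0.91 -12.0:1.13
```

Force is on target. I'll continue over the back bump.

Emit:
arm_command:
  motion:
    - {"delta_pos": [0,-0.001,0],"rot": [0,0,0],"hand": 0}
    - {"delta_pos": [0,-0.002,0],"rot": [0,0,0],"hand": 0}
    - {"delta_pos": [0,-0.003,0],"rot": [0,0,0],"hand": 0}
    - {"delta_pos": [0,-0.004,0],"rot": [0,0,0],"hand": 0}
    - {"delta_pos": [0.0001,-0.005,0],"rot": [0,0,0],"hand": 0}
    - {"delta_pos": [0.0002,-0.006,0],"rot": [0,0,0],"hand": 0}
    - {"delta_pos": [0.0003,-0.007,0],"rot": [0,0,0],"hand": 0}
    - {"delta_pos": [0.0004,-0.008,0],"rot": [0,0,0],"hand": 0}
    - {"delta_pos": [0.0006,-0.009,0],"rot": [0,0,0],"hand": 0}
    - {"delta_pos": [0.0008,-0.01,0],"rot": [0,0,0],"hand": 0}
    - {"delta_pos": [0.001,-0.011,0],"rot": [0,0,0],"hand": 0}
    - {"delta_pos": [0.0012,-0.012,0],"rot": [0,0,0],"hand": 0}

```text
t: 22.95
tool_pos: [0.5018, -0.0686, 0.0743]
tcp_rot: [-2.137, -2.303, 0.001]
contact_force: [-5.0, 2.3, -1.4]
gripper_width: 0.251
```

```bash
python3 f.py 3 502.5 -68.2 1.85 12
```

```text
23.1 pos [501.9 -68.7  74.3] F [-4.34  1.12 -0.8 ] sd [0.8 0.3 0.3] T [0.38 1.25 0.02]
edge at y=-68.7: meas 500.65 model 500.76; lag cmd-meas x 0.61
0.0:-0.02 -1.0:0.22 -2.0:0.47 -3.0:0.74 -4.0:1.02 -5.0:1.32 -6.0:1.62 -7.0:1.94 -8.0:2.26 -9.0:2.59 -10.0:2.92 -11.0:3.25 -12.0:3.59
```

Emit:
arm_command:
  motion:
    - {"delta_pos": [0.0002,-0.001,0],"rot": [0,0,0],"hand": 0}
    - {"delta_pos": [0.0004,-0.002,0],"rot": [0,0,0],"hand": 0}
    - {"delta_pos": [0.0007,-0.003,0],"rot": [0,0,0],"hand": 0}
    - {"delta_pos": [0.001,-0.004,0],"rot": [0,0,0],"hand": 0}
    - {"delta_pos": [0.0012,-0.005,0],"rot": [0,0,0],"hand": 0}
    - {"delta_pos": [0.0015,-0.006,0],"rot": [0,0,0],"hand": 0}
    - {"delta_pos": [0.0018,-0.007,0],"rot": [0,0,0],"hand": 0}
    - {"delta_pos": [0.0021,-0.008,0],"rot": [0,0,0],"hand": 0}
    - {"delta_pos": [0.0025,-0.009,0],"rot": [0,0,0],"hand": 0}
    - {"delta_pos": [0.0028,-0.01,0],"rot": [0,0,0],"hand": 0}
    - {"delta_pos": [0.0031,-0.011,0],"rot": [0,0,0],"hand": 0}
    - {"delta_pos": [0.0034,-0.012,0],"rot": [0,0,0],"hand": 0}

```text
t: 24.3
tool_pos: [0.5054, -0.0806, 0.0743]
tcp_rot: [2.137, 2.303, -0.0]
contact_force: [-5.2, 1.3, -1.1]
gripper_width: 0.248
```

```bash
python3 f.py 3 505.9 -80.2 1.7 12
```

```text
24.45 pos [505.5 -80.8  74.3] F [-4.33  0.8  -1.15] sd [0.3 0.9 0.1] T [0.13 1.26 0.02]
edge at y=-80.8: meas 504.21 model 504.43; lag cmd-meas x 0.45
0.0:0.04 -1.0:0.38 -2.0:0.72 -3.0:1.06 -4.0:1.41 -5.0:1.74 -6.0:2.08 -7.0:2.42 -8.0:2.74 -9.0:3.07 -10.0:3.39 -11.0:3.70 -12.0:4.01
```

Emit:
arm_command:
  motion:
    - {"delta_pos": [0.0003,-0.001,0],"rot": [0,0,0],"hand": 0}
    - {"delta_pos": [0.0006,-0.002,0],"rot": [0,0,0],"hand": 0}
    - {"delta_pos": [0.0009,-0.003,0],"rot": [0,0,0],"hand": 0}
    - {"delta_pos": [0.0012,-0.004,0],"rot": [0,0,0],"hand": 0}
    - {"delta_pos": [0.0016,-0.005,0],"rot": [0,0,0],"hand": 0}
    - {"delta_pos": [0.0019,-0.006,0],"rot": [0,0,0],"hand": 0}
    - {"delta_pos": [0.0023,-0.007,0],"rot": [0,0,0],"hand": 0}
    - {"delta_pos": [0.0026,-0.008,0],"rot": [0,0,0],"hand": 0}
    - {"delta_pos": [0.0029,-0.009,0],"rot": [0,0,0],"hand": 0}
    - {"delta_pos": [0.0032,-0.01,0],"rot": [0,0,0],"hand": 0}
    - {"delta_pos": [0.0035,-0.011,0],"rot": [0,0,0],"hand": 0}
    - {"delta_pos": [0.0038,-0.012,0],"rot": [0,0,0],"hand": 0}

```text
t: 25.65
tool_pos: [0.5092, -0.0922, 0.0743]
tcp_rot: [-2.136, -2.303, 0.0]
contact_force: [-4.5, 1.0, -1.3]
gripper_width: 0.251
```

```bash
python3 f.py 3 509.7 -92.2 1.6 15
```

```text
25.8 pos [509.2 -92.4  74.3] F [-4.67  0.62 -1.14] sd [0.7 0.5 0.5] T [0.24 1.28 0.01]
edge at y=-92.4: meas 507.91 model 508.26; lag cmd-meas x 0.46
0.0:0.11 -1.0:0.40 -2.0:0.69 -3.0:0.97 -4.0:1.24 -5.0:1.50 -6.0:1.74 -7.0:1.98 -8.0:2.19 -9.0:2.40 -10.0:2.59 -11.0:2.76 -12.0:2.92 -13.0:3.06 -14.0:3.17 -15.0:3.27
```

Emit:
arm_command:
  motion:
    - {"delta_pos": [0.0002,-0.001,0],"rot": [0,0,0],"hand": 0}
    - {"delta_pos": [0.0005,-0.002,0],"rot": [0,0,0],"hand": 0}
    - {"delta_pos": [0.0008,-0.003,0],"rot": [0,0,0],"hand": 0}
    - {"delta_pos": [0.0011,-0.004,0],"rot": [0,0,0],"hand": 0}
    - {"delta_pos": [0.0013,-0.005,0],"rot": [0,0,0],"hand": 0}
    - {"delta_pos": [0.0015,-0.006,0],"rot": [0,0,0],"hand": 0}
    - {"delta_pos": [0.0017,-0.007,0],"rot": [0,0,0],"hand": 0}
    - {"delta_pos": [0.0019,-0.008,0],"rot": [0,0,0],"hand": 0}
    - {"delta_pos": [0.0021,-0.009,0],"rot": [0,0,0],"hand": 0}
    - {"delta_pos": [0.0023,-0.01,0],"rot": [0,0,0],"hand": 0}
    - {"delta_pos": [0.0025,-0.011,0],"rot": [0,0,0],"hand": 0}
    - {"delta_pos": [0.0027,-0.012,0],"rot": [0,0,0],"hand": 0}

```text
t: 27.0
tool_pos: [0.512, -0.1038, 0.0743]
tcp_rot: [-2.136, -2.303, -0.001]
contact_force: [-4.9, 2.6, -0.4]
gripper_width: 0.242
```

```bash
python3 f.py 3 512.4 -104.2 1.5 4; python3 - <<'E'
import cv2; t=cv2.imread('pics/last.png'); cv2.imwrite('pics/s3.png',cv2.resize(t[190:300,230:360],(780,660),interpolation=cv2.INTER_CUBIC)[:600])
E
```

```text
27.15 pos [ 512.  -104.    74.3] F [-5.01  1.61 -1.47] sd [0.2 0.2 0.5] T [0.39 1.23 0.03]
edge at y=-104.0: meas 510.55 model 510.99; lag cmd-meas x 0.42
0.0:0.12 -1.0:0.26 -2.0:0.37 -3.0:0.47 -4.0:0.55
```

View pics/s3.png

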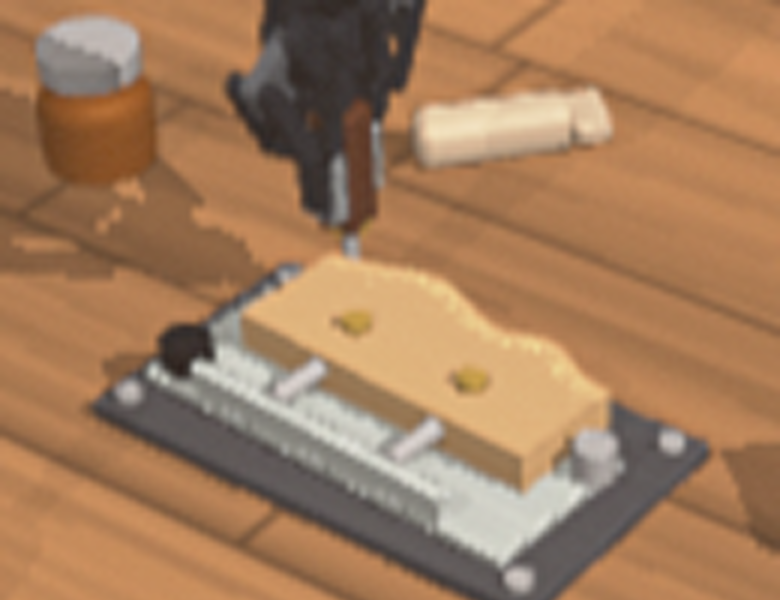

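The rod sits at the tail corner, crop (350,245), still pressing with 5 N. I'll retract, lift and return to the stand.

Emit:
arm_command:
  motion:
    - {"delta_pos": [-0.002,0,0],"rot": [0,0,0],"hand": 0}
    - {"delta_pos": [-0.006,0,0],"rot": [0,0,0],"hand": 0}
    - {"delta_pos": [-0.014,0,0],"rot": [0,0,0],"hand": 0}
    - {"delta_pos": [-0.016,0,0.01],"rot": [0,0,0],"hand": 0}
    - {"delta_pos": [-0.016,0,0.05],"rot": [0,0,0],"hand": 0}
    - {"delta_pos": [-0.016,0,0.09],"rot": [0,0,0],"hand": 0}
    - {"delta_pos": [-0.006,0.04,0.1],"rot": [0,0,0],"hand": 0}
    - {"delta_pos": [0,0.085,0.1],"rot": [0,0,0.1],"hand": 0}
    - {"delta_pos": [0,0.13,0.1],"rot": [0,0,0.2],"hand": 0}
    - {"delta_pos": [0,0.175,0.1],"rot": [0,0,0.3],"hand": 0}
    - {"delta_pos": [-0.005,0.22,0.1],"rot": [0,0,0.4],"hand": 0}
    - {"delta_pos": [-0.01,0.26,0.1],"rot": [0,0,0.5],"hand": 0}

```text
t: 28.35
tool_pos: [0.5021, 0.1583, 0.1758]
tcp_rot: [1.492, 2.762, 0.003]
contact_force: [0.7, -0.1, -1.1]
gripper_width: 0.251
```

Emit:
arm_command:
  motion:
    - {"delta_pos": [-0.01,0.045,0],"rot": [0,0,0.05],"hand": 0}
    - {"delta_pos": [-0.02,0.09,0],"rot": [0,0,0.1],"hand": 0}
    - {"delta_pos": [-0.03,0.13,0],"rot": [0,0,0.1],"hand": 0}
    - {"delta_pos": [-0.036,0.16,0],"rot": [0,0,0.1],"hand": 0}
    - {"delta_pos": [-0.0404,0.1772,0],"rot": [0,0,0.1],"hand": 0}
    - {"delta_pos": [-0.0404,0.1772,0],"rot": [0,0,0.1],"hand": 0}
    - {"delta_pos": [-0.0404,0.1772,-0.03],"rot": [0,0,0.1],"hand": 0}
    - {"delta_pos": [-0.0404,0.1772,-0.05],"rot": [0,0,0.1],"hand": 0}
    - {"delta_pos": [-0.0404,0.1772,-0.06],"rot": [0,0,0.1],"hand": 0}
    - {"delta_pos": [-0.0404,0.1772,-0.06],"rot": [0,0,0.1],"hand": 0}

```text
t: 29.35
tool_pos: [0.4616, 0.3313, 0.1135]
tcp_rot: [-1.362, -2.83, 0.003]
contact_force: [0.4, -0.1, -0.5]
gripper_width: 0.246
```

```bash
python3 f.py 5; python3 - <<'E'
from h import *
im=cv2.cvtColor(arm.read_camera('scene'),cv2.COLOR_RGB2BGR)
s=arm.observe(); print(s['tool_pos'],s['tcp_rot'])
print(w2px('scene',[.4625,.333,.0563]),w2px('scene',[.4625,.333,.045]),w2px('scene',[.4625,.333,.0963]))
cv2.imwrite('pics/s4.png',cv2.resize(im[220:310,390:500],(733,600),interpolation=cv2.INTER_CUBIC))
E
```

```text
29.6 pos [462.4 332.9 115.4] F [-0.26  0.3  -1.07] sd [0.3 0.6 0.2] T [ 0.03  0.01 -0.01]
[0.4622442  0.33328617 0.11548634] [1.36024473e+00 2.83039024e+00 2.41614940e-03]
[437.11630713 272.67519432] [436.52893487 276.16535784] [439.25022921 259.99543808]
```

View pics/s4.png

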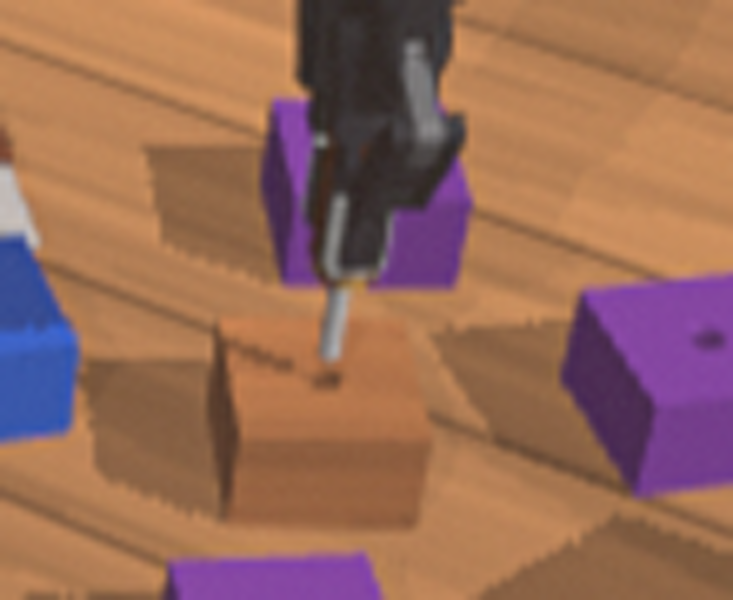

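The rod is upright, with its tip at (332,358) directly over the hole at (326,378). I'll lower it.

Emit:
arm_command:
  motion:
    - {"delta_pos": [0,0,-0.005],"rot": [0,0,0],"hand": 0}
    - {"delta_pos": [0,0,-0.01],"rot": [0,0,0],"hand": 0}
    - {"delta_pos": [0,0,-0.015],"rot": [0,0,0],"hand": 0}
    - {"delta_pos": [0,0,-0.02],"rot": [0,0,0],"hand": 0}
    - {"delta_pos": [0,0,-0.02],"rot": [0,0,0],"hand": 0}

```text
t: 30.15
tool_pos: [0.461, 0.3325, 0.0932]
tcp_rot: [-1.36, -2.831, 0.002]
contact_force: [-0.1, -0.2, -0.5]
gripper_width: 0.245
```

```bash
python3 f.py 3
```

```text
30.3 pos [461.4 332.9  94.1] F [ 0.39 -0.33 -0.76] sd [0.5 0.4 0.4] T [ 0.01 -0.   -0.01]
```

Emit:
arm_command:
  motion:
    - {"delta_pos": [0,0,-0.006],"rot": [0,0,0],"hand": 0}
    - {"delta_pos": [0,0,-0.012],"rot": [0,0,0],"hand": 0}
    - {"delta_pos": [0,0,-0.018],"rot": [0,0,0],"hand": 0}
    - {"delta_pos": [0,0,-0.023],"rot": [0,0,0],"hand": 0}
    - {"delta_pos": [0,0,-0.026],"rot": [0,0,0],"hand": 0}
    - {"delta_pos": [0,0,-0.028],"rot": [0,0,0],"hand": 0}
    - {"delta_pos": [0,0,-0.029],"rot": [0,0,0],"hand": 0}
    - {"delta_pos": [0,0,-0.03],"rot": [0,0,0],"hand": 0}

```text
t: 31.1
tool_pos: [0.4617, 0.3331, 0.0644]
tcp_rot: [1.36, 2.832, 0.001]
contact_force: [1.7, -0.3, -1.1]
gripper_width: 0.241
```

```bash
python3 f.py 3
```

```text
31.25 pos [461.6 333.   64.4] F [ 0.19  0.62 -1.04] sd [0.4 0.2 0.5] T [-0.   -0.02  0.01]
```

Emit:
arm_command:
  motion:
    - {"delta_pos": [0,0,-0.0005],"rot": [0,0,0],"hand": 0}
    - {"delta_pos": [0,0,-0.001],"rot": [0,0,0],"hand": 0}
    - {"delta_pos": [0,0,-0.0015],"rot": [0,0,0],"hand": 0}

```text
t: 31.55
tool_pos: [0.4618, 0.3331, 0.0639]
tcp_rot: [1.36, 2.831, -0.0]
contact_force: [-2.9, -2.4, 9.2]
gripper_width: 0.243
```

```bash
python3 f.py 3
```

```text
31.7 pos [461.7 333.1  63.9] F [-2.18 -1.7   7.13] sd [0.5 0.4 0.1] T [-0.45  0.51  0.03]
```

Seated: 7 N pushes back on the shoulder. I'll back off a touch, open, and withdraw straight up.

Emit:
arm_command:
  motion:
    - {"delta_pos": [0,0,0.0005],"rot": [0,0,0],"hand": 0}
    - {"delta_pos": [0,0,0.001],"rot": [0,0,0],"hand": 0.3}
    - {"delta_pos": [0,0,0.001],"rot": [0,0,0],"hand": 0.4}
    - {"delta_pos": [0,0,0.001],"rot": [0,0,0],"hand": 0.6}
    - {"delta_pos": [0,0,0.001],"rot": [0,0,0],"hand": 1}
    - {"delta_pos": [0,0,0.001],"rot": [0,0,0],"hand": 1}
    - {"delta_pos": [0,0,0.001],"rot": [0,0,0],"hand": 1}
    - {"delta_pos": [0,0,0.02],"rot": [0,0,0],"hand": 1}
    - {"delta_pos": [0,0,0.06],"rot": [0,0,0],"hand": 1}
    - {"delta_pos": [0,0,0.1],"rot": [0,0,0],"hand": 1}
    - {"delta_pos": [0,0,0.14],"rot": [0,0,0],"hand": 1}
    - {"delta_pos": [0,0,0.16],"rot": [0,0,0],"hand": 1}
  grip_force: 20

```text
t: 32.9
tool_pos: [0.4625, 0.3342, 0.2267]
tcp_rot: [1.359, 2.829, 0.006]
contact_force: [0.2, 1.1, 0.1]
gripper_width: 0.999
```

```bash
python3 f.py 2; python3 - <<'E'
from h import *
im=cv2.cvtColor(arm.read_camera('scene'),cv2.COLOR_RGB2BGR)
cv2.imwrite('pics/s5.png',np.vstack([cv2.resize(im[180:380,140:520],(570,300)),cv2.resize(im[235:307,380:517],(570,300),interpolation=cv2.INTER_CUBIC)]))
E
```

```text
33.0 pos [463.2 334.7 227.6] F [0.73 0.68 0.77] sd [0.6 0.5 1.1] T [ 0.06 -0.07  0.01]
```

View pics/s5.png

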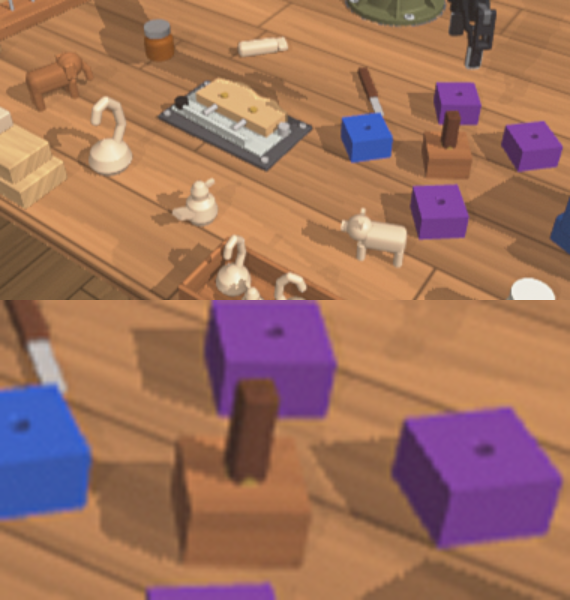

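The stylus stands upright, fully home in the brown stand at (250,430) in the lower crop. The gripper is clear, and the carvings, jar and knife look undisturbed.

```bash
python3 -c "
from station import arm
print(arm.hand_in())"
```

```text
the job is handed in; nothing more can be done
None
```

The stylus traced the whole wavy edge from head to tail in one pass and is back upright in its stand. I handed the job in at about 33 s of the 72 s allowed.

- **Trace:** I made contact near the head end and first slid a few mm outward, so the pass started closer to that end. From there I followed the edge to about 7 mm before the tail end by my estimate, then retracted and lifted. At every check the rod was pressing the pattern back, with about 3 to 5 N on the spring and at most about 6.5 N in total.
- **Edge position:** the board's angle, about -0.057 rad as read from the picture, matched what I felt along the edge to within about 0.7 mm.
- **Stylus:** a 7 N push-back as I lowered it showed the shoulder resting on the stand. The last picture shows the stylus upright and home, and the gripper open and clear.
- **Other items:** the carvings, jar and knife look unmoved in that picture; I did not measure their positions.

No check failed. Force readings were noisy by about 0.5 N, and I only read them at the pauses between moves, so brief peaks in between were not seen.

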